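# Seat the spare filter cartridge in the carousel and hold it facing front

## Robot

A 7-joint arm with a two-finger parallel gripper is mounted at the origin on the work surface. World frame = base frame: x ahead of the robot, y to its left, z up, the work surface at z = 0. Lengths are in mm, angles in rad, forces in N, time in s.
With the tool pointing down it reaches from about 400 to 900 mm from the base axis. Payload 5.5 kg.
Tool frame: the origin (TCP) lies on the centre line of the jaws, within the pads' length; the fingertips stand 22 mm ahead of it and the grasp point (between the pads) lies 3 mm ahead of it (tip_extent is the z of the fingertips in the tool frame, in mm); z points along the fingers, y is the line along which they close (so a half turn about z gives the same grasp; the last joint's range is limited). The gripper opens to 85 mm and grips with 20 to 120 N. Pads are 22 mm wide; open, the fingers measure 114 mm over their backs; the gripper's body (76 mm by 85 mm) begins 54 mm behind the grasp point. The pads swing forward as they close: fully open they stand 13 mm farther back than shut.
Start: joints at [1.493, 0.501, -0.427, 1.55, 0.221, 1.138, -0.21], TCP at [217.289, -612.605, 253.31] pointing down, gripper open.
Joint ranges: [-2.88, 2.88], [-0.31, 2.03], [-1.54, 1.56], [0.2, 2.42], [-1.41, 4.55], [0.19, 2.02], [-2.57, 2.57]. Speed limits (rad/s): [2.57, 2.57, 3.14, 3.14, 3.14, 3.14, 3.14].

## Interface

Orientations are given as a 3x3 rotation matrix whose columns are the frame's x, y, z axes.
In Python, from cell import * gives the robot as it stands.
- The arm moves only by the tool jog_arm, never from a script. Its argument "motion" is a list of rows, each a list of 6 numbers: the shift along the tool's x, y, z in m, then the turn, a rotation vector about the tool's x, y, z in degrees. In form: [[x, y, z, rx, ry, rz], ...]. A call has 1 to 12 rows; each row is the pose to reach, as a shift and turn from the pose commanded when the call began, along the tool's axes at that moment; what a row does not reach only later rows make up. A row lasts 1/10 s, in which the tool goes at most 50 mm and 8.59 degrees, less where a joint would pass 70% of its speed; a pose out of reach is approached as far as the arm can. A call with a gripper value outside its range is refused whole. "gripper" is the gripper's target within -1 to 1 (fully open at 1, half-way at 0, shut at -1), set as the call begins (left out, the last holds). The fingers move at their own pace and stop on an object; "squeeze" is the grip in N (left out, the last holds). Time passes only in rows, so rows that repeat a pose let the fingers close. It gives the time, the measured TCP pose, the force, the opening and the grip force at its end, in the units of the state.
- get_obs(): the state, without advancing time (a new reading comes with each control period).
- get_image(name): name is "side" or "top" or "wrist"; returns a dict with "img" (400x640x3 uint8, red, green, blue), "depth" (400x640 float32, mm along the optical axis (not along the pixel's ray), 0 where there is no reading), "K" (3x3 intrinsics, pixels), "eye" and "orientation" of the camera in the world. Camera axes: x right, y up, looking along -z (the intrinsics and any distortion apply to the point x, -y, -z); pixel columns grow to the right and rows downward; lengths in mm; the calibration is good to about 2 mm. The wrist camera is an equidistant fisheye: a pixel r from the principal point sees the ray r / f radians off the axis. A picture is of the moment at which its call begins.
- sign_off(): hands the job in; it is judged then, once.
Trained networks look in the newest picture that a camera, given by its name, has taken for a name from the list of things; names that differ only in an ending like _2 or _b are one class to them, and where a whole thing is asked for, a point or a joint stands for the part that bears it (a point fixed in the world has none). Each returns a list of dicts, best first, with "p" (0 to 1); they miss things now and then, are a little off and sometimes report something else, mostly with a low value. They report only what shows in the picture. A call takes as long as a camera call. They do not tell look-alikes from the thing itself.
- search_frame(label, camera): "location" ([x, y, z] in mm, in world coordinates, good to about 4 mm: the middle of the surface that is visible of it).
The state is a dict: "clock": time; "qpos": joint angles; "joint_vel": joint speeds; "joint_efforts": joint torques, N m; "ee_pos": TCP position; "tcp_rot": TCP orientation; "wrist_force": force on the tool from outside, world axes, zero at the start; "ft_torque": the same for the moment, N m; "grip_width": finger opening in mm; "grip_force": force on a finger pad.
Only numpy, scipy, OpenCV 4.12 (cv2) and the standard library are available. Lean on these libraries where they do the work, as an engineer would, in place of code of your own. Each camera call takes 0.05 s, during which the arm holds its last target. There are 200 camera calls.

## Task

Seat the spare filter cartridge flat and square, fully home, in the empty rectangular pocket of the kitchen carousel and let go of it; only then grip the carousel by the wooden handle on its post and turn it until the cartridge faces front, in line with the nose of the base. Finish while still gripping the handle, holding the carousel still so that I can set the month dial on the cartridge, and leave the pitcher, teapot and cups where they are.

Things in the scene. Friction and masses are not known exactly. Their poses are not given: they have to be found in the camera images.
- cartridge: the spare filter cartridge: upright grey plastic block 40 mm (its x) by 56 mm (its y) by 50 mm tall, with a 28 mm round white dial 3 to 6 mm high in the middle of its top; about 0.13 kg, loose, standing alone on the counter to the right of the carousel. Origin at the centre of its underside, z up. It is symmetric under a half turn: either way round in the pocket is right.
- carousel_base: fixed black base of the carousel, 250 mm across, 12 mm high, on the counter. Origin under its centre, on the carousel's turning axis; its -x axis points to its front, where a 30 mm wide pointed nose sticks out, 200 mm from the axis to its tip (55 mm beyond the disc's edge). The front points roughly, not exactly, at the robot.
- nose (a point): tip of the base's nose, at its top, 12 mm above the counter; the carousel's front
- pocket (a point): centre of the floor of the empty pocket on the disc, 105 mm from the turning axis, 30 mm above the counter. Turns with the disc: z up, -x outwards from the axis, y along the rim. 44 mm (x) by 60 mm (y), 16 mm deep, sharp-edged, in a wooden block 60 by 76 mm, top 46 mm above the counter. The cartridge's x goes along the pocket's x, either way; 34 mm of it then stands proud.
- disc (a point): centre of the top of the turning disc, 30 mm above the counter, on the turning axis; same axes as the pocket point. Light wood, 290 mm across. Three jars fixed to it, 54 mm across, tops 81 mm above the counter, stand near its rim 100, 180 and 260 degrees round from the pocket.
- handle (a point): wooden bar on top of the 12 mm steel centre post of the disc, rigid with it: 16 mm (x) by 90 mm (y) by 28 mm tall, long side square to the line from axis to pocket. This point is the bar's centre, on the turning axis, 139 mm above the counter; same axes as the pocket point. Clear space all round it. The rules call this bar turntable_c0.
- turntable (a joint): angle of the disc on its base (rad), 0 when the pocket faces the nose, positive counterclockwise seen from above. Starts between 0.75 and 1.4, so it has to turn clockwise by that much. Turns with light friction (about 0.05 N m), no springs or detents, and stays where it is left.
- pitcher: grey filter pitcher, 230 mm tall, 125 mm across, with a steel spring clip on its lid; loose; origin under the centre of its body. Not to be disturbed.
- teapot: white ceramic teapot, 117 mm tall, body 132 mm across; loose; origin under its centre. Not to be disturbed.
- cup_a: grey stoneware cup, 72 mm across, 65 mm tall, left of the carousel; loose; origin under its centre. Not to be disturbed.
- cup_b: grey stoneware cup, 72 mm across, 65 mm tall, beyond the carousel on the right; loose; origin under its centre. Not to be disturbed.
Things that resemble listed ones, but are neither listed nor needed, are in the scene too. There is more than one size of the cartridge; the job needs the smallest.

How it is judged:
By the outcome, as a careful person would: the job done as asked, in the order asked, and still so for the second after the job is handed in, while the arm keeps its last pose, push and grip.
It also fails if it takes over 64 s, if anything falls off the work surface, if the arm or the gripper's body presses on something with over 40 N, if the wrist force passes 120 N, or if a joint passes its speed limit or range.

## Working session

There is one attempt and no reset: what is moved stays moved. The work goes in short steps, Python scripts to look and compute and a tool call to move; the robot and the scene stay as the last step left them, time stands still between calls to the robot, and variables do not carry over. Pictures are saved under pics/ and viewed, at most 10 in all, crops included, and the job is handed in when it is done.

Besides the shell and the picture viewer there is one more tool, called after "Call:" as a command line: name --pt "numbers of a row" for each row, then --argument value for the rest. jog_arm: Moves the arm, as the interface text tells. Its arguments: {"type":"object","properties":{"motion":{"type":"array"},"gripper":{"type":"number"},"squeeze":{"type":"number"}},"required":["motion"]}

```bash
mkdir -p pics; ls
cat > h.py <<'E'
import numpy as np, cv2
from cell import *
def save(name,fn,crop=None,scale=1):
    d=get_image(name); im=d["img"][:,:,::-1].copy()
    if crop: im=im[crop[1]:crop[3],crop[0]:crop[2]]
    if scale!=1: im=cv2.resize(im,None,fx=scale,fy=scale,interpolation=cv2.INTER_CUBIC)
    cv2.imwrite("pics/"+fn,im); return d
def cloud(d):
    K=d["K"];h,w=d["depth"].shape;u,v=np.meshgrid(np.arange(w),np.arange(h));z=d["depth"]
    p=np.stack([(u-K[0,2])/K[0,0]*z,-(v-K[1,2])/K[1,1]*z,-z],-1)
    return p@np.array(d["orientation"]).T+np.array(d["eye"])
E
python3 - <<'E'
from h import *
import pickle
d=save("top","top1.png"); pickle.dump(d,open("top1.pkl","wb")); print(d["K"],d["eye"],d["orientation"])
for n in ["cartridge","carousel_base","nose","pocket","disc","handle","pitcher","teapot","cup_a"]:
    print(n,[(np.round(x["location"]),round(x["p"],2)) for x in search_frame(n,"top")])
d=save("side","side1.png"); pickle.dump(d,open("side1.pkl","wb"))
print([(np.round(x["location"]),round(x["p"],2)) for x in search_frame("cartridge","side")])
E
```

```text
pics
[[365.23569124   0.         316.89673169]
 [  0.         365.23569124 196.02982554]
 [  0.           0.           1.        ]] [ 351.67775574   13.54279379 1194.39942103] [[-4.73216635e-02  9.78888147e-01 -1.98843297e-01]
 [-9.98879579e-01 -4.64736459e-02  8.93237175e-03]
 [-4.97180125e-04  1.99043203e-01  9.79990590e-01]]
cartridge [(array([ 444., -415.,   68.]), 0.98), (array([ 346., -290.,   66.]), 0.96), (array([ 457., -279.,   50.]), 0.69)]
carousel_base [(array([572.,  78.,  28.]), 0.81)]
nose [(array([574.,  79.,  34.]), 0.87)]
pocket [(array([571.,  79.,  32.]), 0.74)]
disc [(array([573.,  80.,  31.]), 0.76)]
handle [(array([573.,  77.,  30.]), 0.8)]
pitcher [(array([ 648., -412.,  206.]), 0.89)]
teapot [(array([597., 424.,  83.]), 0.72)]
cup_a [(array([430., 396.,  31.]), 0.92)]
[(array([ 444., -398.,   60.]), 0.85), (array([ 462., -274.,   43.]), 0.76), (array([ 350., -278.,   65.]), 0.7)]
```

View pics/top1.png

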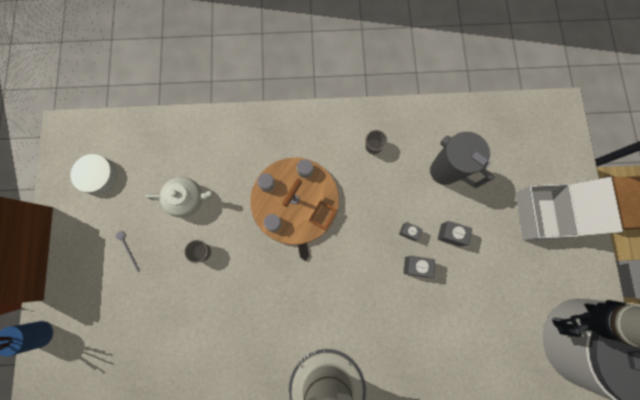

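View pics/side1.png

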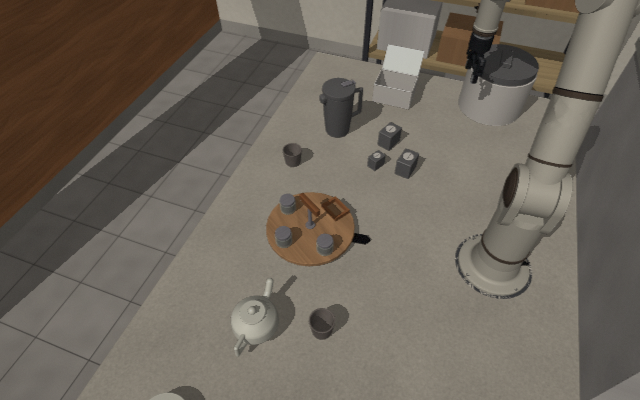

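Three look-alike cartridges show in the top image: (411,231) top about 50 mm high, (456,233) about 68 mm and (420,267) about 66 mm. The smallest one, (411,231), fits the description. The pocket block is at (323,213), the handle at (291,192) and the nose at (304,252). The side image agrees, with the small cartridge at (377,159).

Run:
```python
from h import *
import pickle
for cam in ["top","side"]:
    d=pickle.load(open(cam+"1.pkl","rb")); P=cloud(d)
    for n,c,r,lo,hi in [("cart",(457,-279),55,35,62),("big1",(444,-415),60,45,80),("big2",(346,-290),55,45,80),("handle",(573,79),70,130,165),("block",(560,0),90,38,70)]:
        m=(np.hypot(P[...,0]-c[0],P[...,1]-c[1])<r)&(P[...,2]>lo)&(P[...,2]<hi)&(d["depth"]>0)
        q=P[m]; 
        if len(q)<5: print(cam,n,len(q));continue
        print(cam,n,len(q),np.percentile(q[:,2],[50,90]),cv2.minAreaRect(q[:,:2].astype(np.float32)))
    m=(d["img"].max(-1)<45)&(np.hypot(P[...,0]-573,P[...,1]-79)<230)&(P[...,2]<25)&(P[...,2]>6)&(P[...,0]<440)
    q=P[m]; print("nose",len(q),q.mean(0),q[q[:,0].argmin()])
    m=(np.abs(P[...,2]-30)<4)&(np.hypot(P[...,0]-573,P[...,1]-79)<170); q=P[m]; print("disc",cv2.minEnclosingCircle(q[:,:2].astype(np.float32)))
d=pickle.load(open("top1.pkl","rb"))
im=cv2.resize(d["img"][130:280,240:480,::-1],None,fx=3.3,fy=3.3,interpolation=cv2.INTER_CUBIC); cv2.imwrite("pics/c1.png",im)
o=get_obs();print(o["tcp_rot"],o["wrist_force"])
```

```text
top cart 244 [49.52273184 53.71660028] ((458.47747802734375, -288.0955810546875), (55.931312561035156, 40.87765121459961), 62.475276947021484)
top big1 525 [70.27768661 75.46146072] ((443.9158935546875, -423.6024169921875), (80.53238677978516, 57.54974365234375), 69.75285339355469)
top big2 519 [70.3018423  75.01128681] ((347.1507568359375, -300.7757263183594), (78.52137756347656, 56.31261444091797), 78.84258270263672)
top handle 194 [151.33856129 154.06002654] ((579.0196533203125, 78.85647583007812), (16.404146194458008, 88.80410766601562), 57.29227828979492)
top block 218 [45.27891408 48.42360732] ((543.4351806640625, 22.453445434570312), (136.2648468017578, 76.40293884277344), 57.9970703125)
nose 45 [420.19023825  55.32876368  11.63024638] [401.31081671  53.09759798  11.4477763 ]
disc ((579.2672119140625, 79.0916519165039), 144.60958862304688)
side cart 151 [48.5688732  53.60361434] ((461.7922058105469, -287.0409240722656), (60.25159454345703, 42.56200408935547), 65.0645980834961)
side big1 293 [68.00042102 74.15707526] ((445.465087890625, -421.06781005859375), (85.31433868408203, 59.02012634277344), 69.96794891357422)
side big2 320 [68.15722176 73.77237518] ((350.8084716796875, -298.87103271484375), (83.59268951416016, 58.17879867553711), 77.7670669555664)
side handle 191 [149.70163508 153.92377265] ((581.9443359375, 80.21253967285156), (17.67902374267578, 91.46836853027344), 57.24283218383789)
side block 222 [44.37844513 48.39943228] ((547.1939086914062, 25.959930419921875), (142.86007690429688, 79.82171630859375), 59.94084548950195)
nose 122 [414.51458888  58.86026536  11.04635531] [385.91577083  57.98890813  13.9743188 ]
disc ((581.5737915039062, 80.78092193603516), 146.3511505126953)
[[ 9.42467678e-01  3.34297278e-01  7.28992987e-05]
 [ 3.34297281e-01 -9.42467679e-01 -4.00567477e-05]
 [ 5.53143712e-05  6.21222274e-05 -9.99999997e-01]] [-0.13076833 -0.00801571  0.83049264]
```

View pics/c1.png

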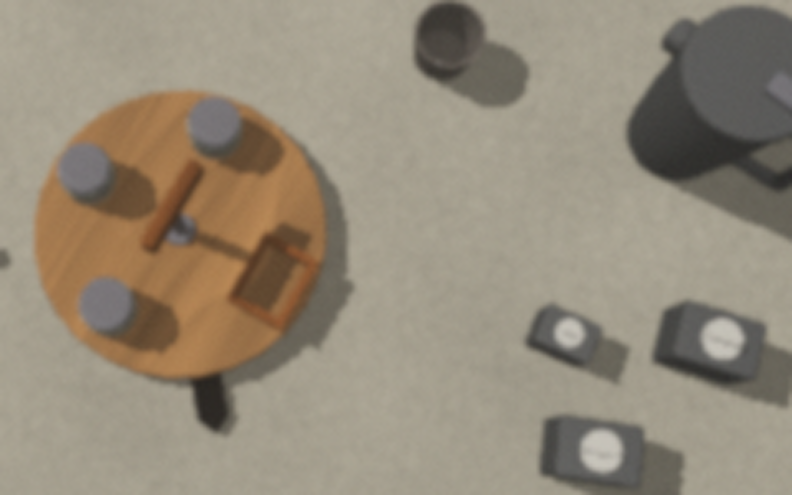

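The close crop confirms it: the small cartridge is at crop (567,333), and the two larger ones are at (720,340) and (600,450). The pocket opens at crop (277,280). I'm setting out above the small cartridge.

Call:
jog_arm --pt "0.04 -0.027 0.006 0 0 -5" --pt "0.08 -0.054 0.012 0 0 -10" --pt "0.12 -0.08 0.018 0 0 -15" --pt "0.16 -0.107 0.025 0 0 -20" --pt "0.2 -0.134 0.03 0 0 -25" --pt "0.24 -0.161 0.036 0 0 -31" --pt "0.28 -0.188 0.042 0 0 -37" --pt "0.32 -0.215 0.05 0 0 -43" --pt "0.336 -0.226 0.053 0 0 -43" --pt "0.336 -0.226 0.053 0 0 -43" --gripper 1 --squeeze 40

```text
clock: 1.6
ee_pos: [460.8, -283.0, 200.4]
tcp_rot: [[0.455, 0.891, 0.001], [0.89, -0.455, 0.002], [0.002, 0.0, -1.0]]
wrist_force: [-0.4, 0.0, 1.0]
grip_width: 85.6
grip_force: 0.0
```

```bash
cat >> h.py <<'E'
def wcloud(d):
    K=d["K"];h,w=d["depth"].shape;u,v=np.meshgrid(np.arange(w),np.arange(h))
    a=(u-K[0,2])/K[0,0];b=(v-K[1,2])/K[1,1];t=np.hypot(a,b)+1e-9
    s=np.tan(t)/t;z=d["depth"];p=np.stack([a*s*z,-b*s*z,-z],-1)
    return p@np.array(d["orientation"]).T+np.array(d["eye"])
def rect(P,c,r,lo,hi):
    m=(np.hypot(P[...,0]-c[0],P[...,1]-c[1])<r)&(P[...,2]>lo)&(P[...,2]<hi)
    n,l,s,_=cv2.connectedComponentsWithStats(m.astype(np.uint8)); k=1+s[1:,4].argmax()
    q=P[l==k]; return len(q),np.round(q.mean(0),1),cv2.minAreaRect(q[:,:2].astype(np.float32))
E
python3 - <<'E'
from h import *
d=save("wrist","w1.png"); P=wcloud(d)
print(d["K"],d["eye"])
print(rect(P,(458,-288),60,46,60)); print(rect(P,(458,-288),60,52,60))
print([(np.round(x["location"]),round(x["p"],2)) for x in search_frame("cartridge","wrist")])
E
```

```text
[[309.70691629   0.         315.27458916]
 [  0.         309.70691629 204.45101589]
 [  0.           0.           1.        ]] [ 496.84340662 -211.39043617  321.07728036]
(2463, array([ 461.9, -288. ,   50.7]), ((461.14349365234375, -289.65167236328125), (55.541595458984375, 40.834075927734375), 63.18006896972656))
(621, array([ 461.4, -289.1,   53.6]), ((461.1712646484375, -289.1474304199219), (26.6656494140625, 25.569459915161133), 64.5697250366211))
[(array([ 468., -281.,   48.]), 0.82), (array([ 374., -288.,   69.]), 0.75), (array([ 454., -406.,   67.]), 0.71)]
```

View pics/w1.png

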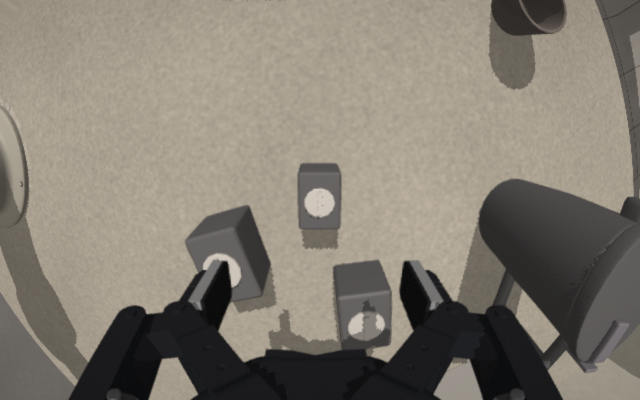

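The wrist view shows the small cartridge at (320,200), with the larger ones at (230,265) and (360,300). Its y axis lines up with the tool x axis. Next I go down and grip it.

Call:
jog_arm --pt "-0.0055 0.003 0.03 0 0 0" --pt "-0.0055 0.003 0.07 0 0 0" --pt "-0.0055 0.003 0.11 0 0 0" --pt "-0.0055 0.003 0.14 0 0 0" --pt "-0.0055 0.003 0.157 0 0 0" --pt "-0.0055 0.003 0.157 0 0 0" --pt "-0.0055 0.003 0.157 0 0 0"

```text
clock: 2.4
ee_pos: [458.9, -294.6, 44.1]
tcp_rot: [[0.462, 0.887, 0.001], [0.887, -0.462, -0.001], [-0.0, 0.001, -1.0]]
wrist_force: [0.7, 0.1, 0.6]
grip_width: 85.6
grip_force: 0.0
```

Call:
jog_arm --pt "0 0 0 0 0 0" --pt "0 0 0 0 0 0" --pt "0 0 0 0 0 0" --pt "0 0 0 0 0 0" --pt "0 0 0 0 0 0" --pt "0 0 0 0 0 0" --pt "0 0 0 0 0 0" --pt "0 0 0 0 0 0" --pt "0 0 0 0 0 0" --pt "0 0 0 0 0 0" --gripper -1 --squeeze 40

```text
clock: 3.4
ee_pos: [459.4, -294.2, 44.5]
tcp_rot: [[0.461, 0.887, 0.001], [0.887, -0.461, -0.002], [-0.001, 0.002, -1.0]]
wrist_force: [-0.6, -1.1, 7.0]
grip_width: 39.6
grip_force: 41.3
```

Call:
jog_arm --pt "0 0 -0.03 0 0 0" --pt "0 0 -0.07 0 0 0" --pt "0.02 -0.005 -0.1 0 0 -8" --pt "0.05 -0.012 -0.1 0 0 -16" --pt "0.085 -0.021 -0.1 0 0 -24" --pt "0.12 -0.03 -0.1 0 0 -32" --pt "0.155 -0.038 -0.1 0 0 -40" --pt "0.19 -0.047 -0.1 0 0 -48" --pt "0.225 -0.055 -0.1 0 0 -56" --pt "0.25 -0.062 -0.1 0 0 -64" --pt "0.272 -0.067 -0.1 0 0 -72" --pt "0.2825 -0.0695 -0.1 0 0 -80"

```text
clock: 4.6
ee_pos: [527.3, -8.0, 143.6]
tcp_rot: [[-0.799, 0.601, 0.001], [0.601, 0.799, 0.001], [0.0, 0.001, -1.0]]
wrist_force: [0.4, 0.8, -1.8]
grip_width: 39.4
grip_force: 40.9
```

Call:
jog_arm --pt "0 0 0 0 0 -4.7" --pt "0 0 0 0 0 -4.7" --pt "0 0 0 0 0 -4.7" --pt "0 0 0 0 0 -4.7"

```text
clock: 5.0
ee_pos: [527.1, -11.5, 143.2]
tcp_rot: [[-0.839, 0.543, -0.0], [0.543, 0.839, -0.001], [-0.0, -0.001, -1.0]]
wrist_force: [0.6, -0.5, -1.6]
grip_width: 39.7
grip_force: 41.0
```

Run:
```python
from h import *
import pickle
d=save("wrist","w2.png"); P=wcloud(d); pickle.dump(d,open("w2.pkl","wb"))
o=get_obs();t=o["ee_pos"];print(t,o["tcp_rot"],o["wrist_force"])
d2=save("top","t2.png"); pickle.dump(d2,open("t2.pkl","wb")); Q=cloud(d2)
for p in (P,Q):
  for a in [(t,60,146,160),(t,60,138,146),((580.5,80),60,146,160),((523,-9),60,41,50)]:
    try: print(a[1:],rect(p,*a))
    except Exception as e: print(e)
```

```text
[527.11552025 -11.45285796 143.31247353] [[-8.39650323e-01  5.43127365e-01 -3.41700724e-05]
 [ 5.43127297e-01  8.39650184e-01 -5.54931276e-04]
 [-2.72707454e-04 -4.84506924e-04 -9.99999845e-01]] [-0.57601255  0.57499837  0.12175995]
(60, 146, 160) (10486, array([519.4,  -6.3, 150. ]), ((522.30419921875, -8.269935607910156), (66.74796295166016, 55.444801330566406), 57.342681884765625))
(60, 138, 146) (684, array([499.4,   6.4, 142.2]), ((499.4771423339844, 6.230802536010742), (38.52480697631836, 2.0966873168945312), 57.2093391418457))
(60, 146, 160) (3937, array([573.3,  80. , 151.5]), ((580.3865356445312, 77.72030639648438), (17.339954376220703, 88.41397094726562), 56.992530822753906))
(60, 41, 50) (1572, array([500.7,   4.8,  45.7]), ((507.4327087402344, 0.8045730590820312), (60.23390197753906, 33.595916748046875), 58.01262664794922))
(60, 146, 160) (46, array([500.5,   2.8, 148.4]), ((500.6526794433594, 4.362377166748047), (38.41105651855469, 12.118627548217773), 69.00395202636719))
(60, 138, 146) (4, array([489.3,  -5.8, 142. ]), ((489.0875244140625, -5.633142471313477), (9.195186614990234, 1.3602023124694824), 66.94310760498047))
(60, 146, 160) (142, array([572.4,  83. , 151.6]), ((574.9368896484375, 81.73390197753906), (16.412734985351562, 78.91212463378906), 57.73832321166992))
(60, 41, 50) (69, array([496.1,   3.8,  45.9]), ((502.04266357421875, 3.786865234375), (59.69047164916992, 25.639854431152344), 58.06503677368164))
```

View pics/w2.png

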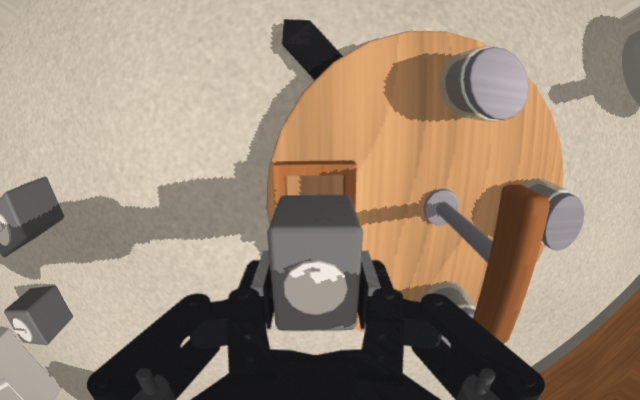

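Picture: the held cartridge is at (315,260) with the pocket behind it at (315,185). The block's top corners are at (275,162) and (355,162), the handle is at (510,265) and the nose at (300,40). Next I refine the offset from the block's edges.

Run:
```python
from h import *
import pickle
d=pickle.load(open("w2.pkl","rb")); P=wcloud(d)
a=np.deg2rad(57.2);u=np.array([np.cos(a),np.sin(a)]);v=np.array([-u[1],u[0]])
U=P[...,:2]@u;V=P[...,:2]@v;Z=P[...,2]
m=(Z>43.5)&(Z<48.5)&(abs(U-275)<45)&(V<-400)&(V>-460)
print("block U",np.percentile(U[m],[0,.5,2,98,99.5,100]),"V",np.percentile(V[m],[98,99.5,100]))
# pocket floor / inner walls
f=(Z>26)&(Z<34)&(abs(U-275)<26)&(V<-412)&(V>-460)
print("floor",f.sum(),np.percentile(U[f],[0,2,98,100]),np.percentile(V[f],[0,98,100]))
s=m&(abs(U-275)<15); print("rim v",np.percentile(V[s],[0,5,95,100]))
c=(Z>147)&(Z<160)&(abs(U-275)<17); print("cart V",np.percentile(V[c&(V<-410)&(V>-480)],[0,.5,2,98,99.5,100]))
for s in (-1,1):  # edge slope
    xs=[];ys=[]
    for v0 in range(-440,-411,2):
        k=m&(abs(V-v0)<1)
        if k.sum()>5: xs.append(v0); ys.append(U[k].max() if s>0 else U[k].min())
    if len(xs)>2: print("slope deg",np.rad2deg(np.polyfit(xs,ys,1)[0]),np.mean(ys))
h=(Z>146)&(Z<158)&(abs(U-380)<14)&(abs(V+445)<60); print("handle",np.percentile(U[h],[.5,99.5]),np.percentile(V[h],[.5,99.5]))
n=(d["img"].max(-1)<50)&(Z>5)&(Z<20)&(P[...,0]<450)&(P[...,1]>0); print(n.sum(),P[n].mean(0), P[n][P[n][:,0].argsort()[:5]])
```

```text
block U [245.32442314 245.5906426  246.05974295 304.93227796 305.45561325
 305.66841612] V [-409.96927504 -409.39842962 -409.21516267]
floor 1120 [253.15308499 254.04428078 297.05138126 297.7996653 ] [-437.42199186 -421.91573933 -421.34010109]
rim v [-418.37845739 -417.39613358 -410.25149156 -409.29477165]
cart V [-471.27414501 -470.44143597 -468.84703631 -417.17514618 -416.54394518
 -415.82530772]
slope deg -0.4643796808828836 245.77914158128894
slope deg -1.4641097217025671 305.19812729376446
handle [371.74076746 387.65544428] [-486.37119972 -402.10851367]
1948 [415.15527394  54.61914095  11.88972041] [[385.40535009  51.45234488  11.05152284]
 [386.41575943  50.91086354  11.96183714]
 [386.42311674  51.96572233  12.94854385]
 [386.50242684  52.7258092   11.63340277]
 [386.69521933  53.46149673  10.69983925]]
```

Call:
jog_arm --pt "-0.004 -0.0005 0.01 0 0 -0.6" --pt "-0.004 -0.0005 0.03 0 0 -0.6" --pt "-0.004 -0.0005 0.043 0 0 -0.6" --pt "-0.004 -0.0005 0.046 0 0 -0.6" --pt "-0.004 -0.0005 0.046 0 0 -0.6" --pt "-0.004 -0.0005 0.046 0 0 -0.6"

```text
clock: 5.7
ee_pos: [530.7, -13.1, 97.7]
tcp_rot: [[-0.847, 0.532, 0.001], [0.532, 0.847, 0.0], [-0.0, 0.001, -1.0]]
wrist_force: [-0.1, 0.5, -1.1]
grip_width: 39.8
grip_force: 41.0
```

```bash
cat > m.py <<'E'
from h import *
import sys,pickle
d=save("wrist",sys.argv[1]); P=wcloud(d); pickle.dump(d,open("w3.pkl","wb"))
o=get_obs();t=o["ee_pos"];print(t,np.rad2deg(np.arctan2(*o["tcp_rot"][[1,0],1])),o["wrist_force"])
a=np.deg2rad(57.8);u=np.array([np.cos(a),np.sin(a)]);v=np.array([-u[1],u[0]])
U=P[...,:2]@u;V=P[...,:2]@v;Z=P[...,2]
p0=np.array([522.,-10.6]);u0,v0=p0@u,p0@v;print("tcp",t[:2]@u-u0,t[:2]@v-v0)
U=U-u0;V=V-v0;zt=t[2]+6
m=(Z>43.5)&(Z<48.5)&(abs(U)<45)&(V<50)&(V>10)
if m.sum()>20: print("block U",m.sum(),np.percentile(U[m],[0,.5,99.5,100]),"V",np.percentile(V[m],[99.5,100]))
k=m&(abs(U)<15)
if k.any(): print("rim v",np.percentile(V[k],[0,5,95,100]))
c=(Z>zt-3)&(Z<zt+10)&(abs(U)<17)&(abs(V)<50); print("cart V",np.percentile(V[c],[0,.5,99.5,100]),"Z",np.percentile(Z[c],[5,50,95]))
c=(Z>zt-3)&(Z<zt+10)&(abs(U)<70)&(abs(V)<40);print("rect",cv2.minAreaRect(np.stack([U[c],V[c]],1).astype(np.float32)))
h=(Z>146)&(Z<158)&(abs(U-105)<20)&(abs(V)<60); print("handle",cv2.minAreaRect(np.stack([U[h],V[h]],1).astype(np.float32)))
E
python3 m.py w3.png
```

```text
[530.8089281  -13.16662761  97.87579008] 57.844685272161136 [-0.69215784  0.64600255 -1.15632685]
tcp 2.522206064829618 -8.821749722983895
block U 2263 [-28.47480413 -28.12627753  31.87706506  32.15582886] V [34.76767285 34.94575671]
rim v [26.0479915  26.50959688 34.437828   34.93397862]
cart V [-31.2674782  -29.82990817  24.04027778  24.67070991] Z [102.00307408 103.40478656 108.59222223]
rect ((2.570192337036133, -2.9476242065429688), (66.8790054321289, 55.864139556884766), 1.3101704120635986)
handle ((105.97586059570312, -2.4844703674316406), (88.86461639404297, 18.976505279541016), 89.40087127685547)
```

View pics/w3.png

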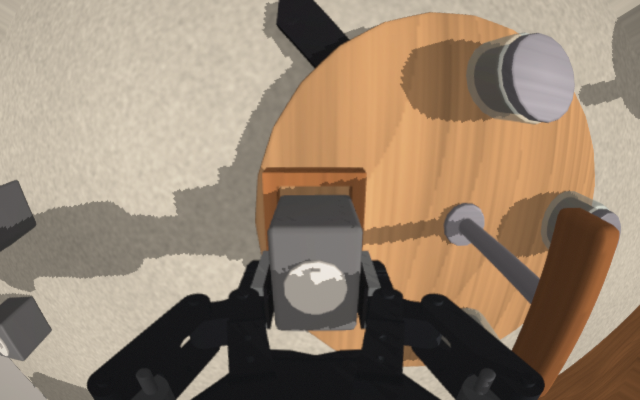

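The cartridge is over the pocket: its front edge is at (318,195) and the block's rim at (315,170). The measured offset is under 1 mm, so I insert it.

Call:
jog_arm --pt "-0.0003 -0.0006 0 0 0 0" --pt "-0.0003 -0.0006 0.004 0 0 0" --pt "-0.0003 -0.0006 0.007 0 0 0" --pt "-0.0003 -0.0006 0.01 0 0 0" --pt "-0.0003 -0.0006 0.013 0 0 0" --pt "-0.0003 -0.0006 0.013 0 0 0"

```text
clock: 6.35
ee_pos: [529.9, -14.1, 83.8]
tcp_rot: [[-0.847, 0.532, -0.001], [0.532, 0.847, 0.0], [0.001, -0.0, -1.0]]
wrist_force: [-0.6, -0.1, -1.7]
grip_width: 39.6
grip_force: 41.0
```

No contact force, and the underside is below the rim, so I keep going down.

Call:
jog_arm --pt "0 0 0.003 0 0 0" --pt "0 0 0.006 0 0 0" --pt "0 0 0.008 0 0 0" --pt "0 0 0.009 0 0 0" --pt "0 0 0.009 0 0 0"

```text
clock: 6.85
ee_pos: [530.1, -14.1, 75.2]
tcp_rot: [[-0.846, 0.532, -0.0], [0.532, 0.846, -0.0], [0.0, -0.0, -1.0]]
wrist_force: [0.3, 0.6, -2.7]
grip_width: 39.4
grip_force: 41.0
```

Call:
jog_arm --pt "0 0 0.001 0 0 0" --pt "0 0 0.002 0 0 0" --pt "0 0 0.002 0 0 0"

```text
clock: 7.15
ee_pos: [531.0, -14.3, 74.5]
tcp_rot: [[-0.847, 0.532, 0.002], [0.532, 0.847, -0.001], [-0.002, -0.0, -1.0]]
wrist_force: [-1.9, -1.2, 7.7]
grip_width: 39.1
grip_force: 42.2
```

Firm contact at the expected floor height, so I release and withdraw.

Call:
jog_arm --pt "0 0 0 0 0 0" --pt "0 0 0 0 0 0" --pt "0 0 0 0 0 0" --pt "0 0 0 0 0 0" --pt "0 0 0 0 0 0" --pt "0 0 0 0 0 0" --pt "0 0 0 0 0 0" --gripper 1

```text
clock: 7.85
ee_pos: [530.2, -14.1, 73.3]
tcp_rot: [[-0.846, 0.532, -0.0], [0.532, 0.846, 0.0], [0.0, 0.0, -1.0]]
wrist_force: [0.4, -0.3, -0.0]
grip_width: 85.1
grip_force: 0.0
```

Call:
jog_arm --pt "0 0 -0.01 0 0 0" --pt "0 0 -0.03 0 0 0" --pt "0 0 -0.06 0 0 0" --pt "0 0 -0.1 0 0 0" --pt "0 0 -0.14 0 0 0" --pt "0 0 -0.16 0 0 0" --pt "0 0 -0.16 0 0 0"

```text
clock: 8.55
ee_pos: [532.2, -13.5, 237.2]
tcp_rot: [[-0.847, 0.532, 0.006], [0.532, 0.847, -0.001], [-0.006, 0.002, -1.0]]
wrist_force: [0.6, 0.1, 1.1]
grip_width: 85.6
grip_force: 0.0
```

Run:
```python
from h import *
import pickle
d=save("wrist","w4.png"); P=wcloud(d); pickle.dump(d,open("w4.pkl","wb"))
o=get_obs();print(o["ee_pos"],o["tcp_rot"])
print("cart",rect(P,(524,-9),45,60,95)); print("block",rect(P,(524,-9),60,42,50)); print("handle",rect(P,(580.5,80),60,146,160))
m=(np.hypot(P[...,0]-524,P[...,1]+9)<45)&(P[...,2]>74)&(P[...,2]<83)
q=P[m];A=np.c_[q[:,:2]-q[:,:2].mean(0),np.ones(len(q))];print("top plane",np.linalg.lstsq(A,q[:,2],rcond=None)[0],len(q))
m=(np.hypot(P[...,0]-580,P[...,1]-80)<140)&(abs(P[...,2]-30)<5);q=P[m];A=np.c_[q[:,:2]-q[:,:2].mean(0),np.ones(len(q))];print("disc plane",np.linalg.lstsq(A,q[:,2],rcond=None)[0],len(q))
```

```text
[531.08586396 -14.06476129 235.17702103] [[-8.46342860e-01  5.32628512e-01  3.26066594e-03]
 [ 5.32628115e-01  8.46348725e-01 -1.06143270e-03]
 [-3.32500978e-03  8.38386367e-04 -9.99994121e-01]]
cart (2550, array([524.7, -10.2,  80.2]), ((526.2553100585938, -11.79632568359375), (40.015682220458984, 56.00002670288086), 58.62016677856445))
block (1475, array([519.2,  -5.9,  45.9]), ((527.0126342773438, -11.470794677734375), (60.47199630737305, 76.83110046386719), 58.08040237426758))
handle (2230, array([577.8,  78. , 151.9]), ((580.8893432617188, 77.5754623413086), (17.30693817138672, 89.22515106201172), 57.55056381225586))
top plane [ 1.08401790e-02 -5.90503835e-03  7.99960095e+01] 2082
disc plane [ 4.13466089e-04 -3.03746060e-04  2.99946448e+01] 28433
```

View pics/w4.png

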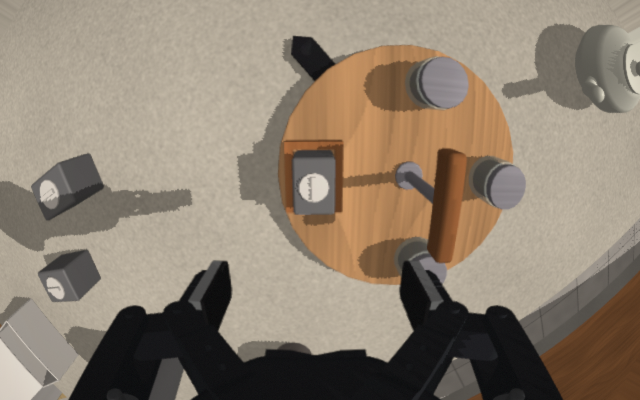

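Seated: the cartridge is in the pocket at (315,185), top at 80 mm, which is fully home. The handle is at (449,205) and the nose tip at (295,42). Next I work out the handle grasp and the turn.

Run:
```python
from h import *
import pickle
d=pickle.load(open("w4.pkl","rb")); P=wcloud(d);Z=P[...,2]
r=np.hypot(P[...,0]-525.7,P[...,1]+11.5)
m=(r>15.5)&(r<24)&(Z>76)&(Z<84);q=P[m];A=np.c_[q[:,:2]-q[:,:2].mean(0),np.ones(len(q))];print("top ring",np.linalg.lstsq(A,q[:,2],rcond=None)[0])
m=(np.hypot(P[...,0]-580,P[...,1]-80)<142)&(abs(Z-30)<3);q=P[m][:,:2].astype(np.float32);print("disc rect",cv2.minAreaRect(q),cv2.minEnclosingCircle(q))
for ax in ((580.9,77.6),cv2.minEnclosingCircle(q)[0]):
  x=P[...,0]-ax[0];y=P[...,1]-ax[1];R=np.hypot(x,y)
  n=(d["img"].max(-1)<60)&(Z>9)&(Z<16)&(R>148)&(R<205)&(x<-100)
  for lo,hi in((148,165),(165,180),(180,195),(195,205)):
    k=n&(R>=lo)&(R<hi)
    if k.sum()>3:
      a=np.rad2deg(np.arctan2(-y[k],-x[k]));print(ax,lo,k.sum(),a.min(),a.max(),(a.min()+a.max())/2)
  print("max R",R[n].max())
```

```text
top ring [-1.29733349e-04  4.42667014e-03  7.98029289e+01]
disc rect ((579.183837890625, 78.42959594726562), (280.23992919921875, 282.5467834472656), 51.89659118652344) ((580.0008544921875, 79.9841537475586), 141.99070739746094)
(580.9, 77.6) 148 395 2.2803566354518643 13.242805750044951 7.761581192748408
(580.9, 77.6) 165 349 2.9270781015469987 12.80201326098326 7.864545681265129
(580.9, 77.6) 180 243 3.4014312292017244 12.388904901024361 7.895168065113043
(580.9, 77.6) 195 5 7.232533458442024 8.123949823549703 7.678241640995863
max R 196.54826479085636
(580.0008544921875, 79.9841537475586) 148 394 3.341600879568697 14.20886815848252 8.77523451902561
(580.0008544921875, 79.9841537475586) 165 353 3.7804500757937207 13.628086389443018 8.70426823261837
(580.0008544921875, 79.9841537475586) 180 226 4.211287394330183 13.184528300200027 8.697907847265105
(580.0008544921875, 79.9841537475586) 195 5 7.959517332650481 8.85398169832492 8.4067495154877
max R 195.98295846674532
```

Call:
jog_arm --pt "0.003 0.04 0 0 0 0" --pt "0.006 0.08 0 0 0 0" --pt "0.0075 0.105 0 0 0 0" --pt "0.0075 0.105 0.02 0 0 0" --pt "0.0075 0.105 0.05 0 0 0" --pt "0.0075 0.105 0.08 0 0 0" --pt "0.0075 0.105 0.093 0 0 0" --pt "0.0075 0.105 0.093 0 0 0" --pt "0.0075 0.105 0.093 0 0 0"

```text
clock: 9.5
ee_pos: [579.9, 79.1, 140.8]
tcp_rot: [[-0.847, 0.532, 0.0], [0.532, 0.847, 0.001], [0.0, 0.0, -1.0]]
wrist_force: [0.1, -0.3, 0.3]
grip_width: 85.5
grip_force: 0.0
```

Call:
jog_arm --pt "0 0 0 0 0 0" --pt "0 0 0 0 0 0" --pt "0 0 0 0 0 0" --pt "0 0 0 0 0 0" --pt "0 0 0 0 0 0" --pt "0 0 0 0 0 0" --pt "0 0 0 0 0 0" --pt "0 0 0 0 0 0" --pt "0 0 0 0 0 0" --pt "0 0 0 0 0 0" --pt "0 0 0 0 0 0" --pt "0 0 0 0 0 0" --gripper -1 --squeeze 50

```text
clock: 10.7
ee_pos: [580.1, 79.0, 140.8]
tcp_rot: [[-0.846, 0.532, 0.001], [0.532, 0.846, 0.0], [-0.001, 0.001, -1.0]]
wrist_force: [-0.5, -0.1, 5.5]
grip_width: 15.4
grip_force: 51.5
```

Call:
jog_arm --pt "0 0 0 0 0 1.5" --pt "0 0 0 0 0 4" --pt "0 0 0 0 0 7" --pt "0 0 0 0 0 10" --pt "0 0 0 0 0 13" --pt "0 0 0 0 0 16" --pt "0 0 0 0 0 19" --pt "0 0 0 0 0 21.5" --pt "0 0 0 0 0 23.5" --pt "0 0 0 0 0 24.5" --pt "0 0 0 0 0 25" --pt "0 0 0 0 0 25"

```text
clock: 11.9
ee_pos: [580.9, 79.7, 140.8]
tcp_rot: [[-0.543, 0.84, 0.002], [0.84, 0.543, 0.002], [0.0, 0.003, -1.0]]
wrist_force: [4.1, 3.3, 1.8]
grip_width: 15.3
grip_force: 51.0
```

Call:
jog_arm --pt "0 0 0 0 0 1.5" --pt "0 0 0 0 0 4" --pt "0 0 0 0 0 7" --pt "0 0 0 0 0 10" --pt "0 0 0 0 0 13" --pt "0 0 0 0 0 16" --pt "0 0 0 0 0 19" --pt "0 0 0 0 0 21.5" --pt "0 0 0 0 0 23.5" --pt "0 0 0 0 0 24.5" --pt "0 0 0 0 0 24.5" --pt "0 0 0 0 0 24.5"

```text
clock: 13.1
ee_pos: [581.9, 80.1, 140.8]
tcp_rot: [[-0.146, 0.989, 0.004], [0.989, 0.146, 0.003], [0.002, 0.005, -1.0]]
wrist_force: [7.5, 5.1, -2.3]
grip_width: 15.2
grip_force: 50.8
```

```bash
cat > f.py <<'E'
from h import *
import sys,pickle
o=get_obs();print(o["clock"],o["ee_pos"],"y ang",np.rad2deg(np.arctan2(*o["tcp_rot"][[1,0],1])),o["wrist_force"],o["ft_torque"])
for cam in("wrist","side","top"):
  d=save(cam,sys.argv[1]+cam+".png"); P=(wcloud if cam=="wrist" else cloud)(d);Z=P[...,2]
  pickle.dump(d,open("f_%s.pkl"%cam,"wb"))
  for nm,a in(("cart",((475,64),60,74,95)),("block",((475,64),65,42,50))):
    try:print(cam,nm,rect(P,*a))
    except Exception as e:print(cam,nm,e)
  q=P[(np.hypot(P[...,0]-580,P[...,1]-79)<150)&(abs(Z-30)<3)][:,:2]
  x=P[...,0];y=P[...,1];R=np.hypot(x-580.5,y-79)
  n=(d["img"].max(-1)<60)&(Z>8)&(Z<16)&(R>148)&(R<205)&(x<480)
  for lo,hi in((148,165),(165,180),(180,195)):
    k=n&(R>=lo)&(R<hi)
    if k.sum()>3:
      a=np.arctan2(79-y[k],580.5-x[k]);t=(a.min()+a.max())/2;rr=(lo+hi)/2
      print("  nose mid",k.sum(),lo,round(580.5-rr*np.cos(t),1),round(79-rr*np.sin(t),1),np.rad2deg(t))
E
python3 f.py f1
```

```text
13.1 [581.87364546  80.10716442 140.79883294] y ang 8.371162066764422 [ 7.54177179  5.09548537 -2.26723943] [ 0.67880388 -1.27252635 -0.02429005]
wrist cart (3694, array([480.9,  65.3,  80.5]), ((478.8146057128906, 62.300724029541016), (40.4849967956543, 56.5175666809082), 8.105713844299316))
wrist block (2218, array([489.9,  76.7,  45.8]), ((478.5903015136719, 62.4593505859375), (60.83945083618164, 77.5896224975586), 9.225759506225586))
  nose mid 61 148 424.4 67.6 4.176854989432177
  nose mid 315 165 409.6 55.6 7.80023552301196
  nose mid 225 180 394.8 53.0 7.961523200167893
side cart (187, array([478. ,  66.2,  79.4]), ((478.5047302246094, 63.723968505859375), (39.69664001464844, 59.72158432006836), 9.109792709350586))
side block (129, array([474.4,  76.8,  45.3]), ((478.50579833984375, 65.9996337890625), (59.75592803955078, 75.16060638427734), 9.252114295959473))
  nose mid 35 148 425.2 59.9 7.025072132310821
  nose mid 33 165 409.4 56.7 7.428327374360161
  nose mid 22 180 394.8 53.3 7.8729321350775345
top cart (236, array([475. ,  63. ,  80.3]), ((475.8273620605469, 62.94468307495117), (40.0101203918457, 56.10524368286133), 8.154117584228516))
top block (150, array([468.9,  68.4,  45.7]), ((475.46142578125, 63.48089599609375), (59.87565994262695, 75.57726287841797), 8.32913589477539))
  nose mid 38 148 425.7 56.0 8.462204960977266
  nose mid 32 165 409.9 53.5 8.497409434392814
  nose mid 23 180 394.9 52.1 8.258320431805997
```

View pics/f1wrist.png

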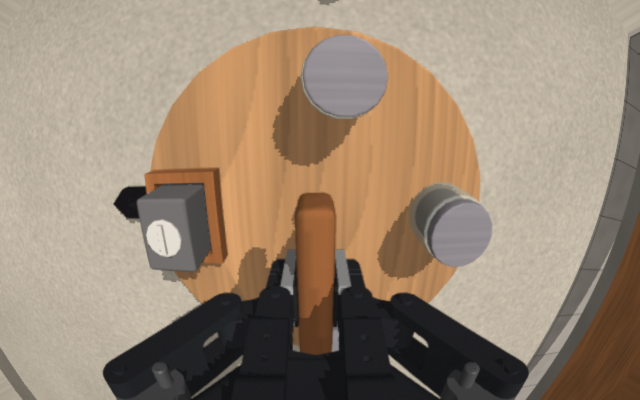

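The cartridge at (172,230) lies in line with the nose at (130,203), pointing the same way. A small final trim of about 0.4° clockwise will also ease the side load on the post.

Call:
jog_arm --pt "0.0005 0.001 0 0 0 0.2" --pt "0.0005 0.001 0 0 0 0.4" --pt "0.0005 0.001 0 0 0 0.4" --pt "0.0005 0.001 0 0 0 0.4" --pt "0.0005 0.001 0 0 0 0.4" --pt "0.0005 0.001 0 0 0 0.4" --pt "0.0005 0.001 0 0 0 0.4" --pt "0.0005 0.001 0 0 0 0.4"

```text
clock: 14.05
ee_pos: [581.9, 80.0, 140.8]
tcp_rot: [[-0.138, 0.99, 0.003], [0.99, 0.138, 0.001], [0.001, 0.003, -1.0]]
wrist_force: [5.9, 2.7, 0.6]
grip_width: 15.3
grip_force: 51.2
```

```bash
python3 f.py f2; python3 -c "
from cell import *
o=get_obs();print(o['joint_vel'],o['grip_width'],o['grip_force'])"
```

```text
14.05 [581.91211205  80.04182863 140.79429332] y ang 7.948275319823465 [5.94802889 2.66393469 0.62366696] [ 0.41756391 -0.80874219  0.03499213]
wrist cart (3681, array([480.7,  66. ,  80.4]), ((478.83380126953125, 62.88225173950195), (40.50990295410156, 56.55510330200195), 8.160304069519043))
wrist block (2219, array([489.9,  77.1,  45.8]), ((478.28704833984375, 63.101158142089844), (61.1945686340332, 77.3115234375), 7.959486484527588))
  nose mid 54 148 424.4 67.9 4.083145593347212
  nose mid 304 165 409.6 55.3 7.913417795014238
  nose mid 225 180 394.8 53.0 7.9566951261914625
side cart (185, array([477.5,  66.9,  79.7]), ((478.21600341796875, 65.8104476928711), (39.944580078125, 55.571693420410156), 8.811607360839844))
side block (133, array([474.3,  75. ,  44.9]), ((478.5893859863281, 65.33917999267578), (60.343528747558594, 79.01119995117188), 8.13448715209961))
  nose mid 36 148 425.2 59.3 7.213084647846485
  nose mid 29 165 409.3 57.5 7.146397359589444
  nose mid 25 180 394.7 53.5 7.8019305745677325
top cart (235, array([475.1,  63.5,  80.3]), ((475.58465576171875, 63.679298400878906), (39.722965240478516, 55.67723083496094), 7.982263088226318))
top block (128, array([462.1,  67.5,  45.7]), ((474.84649658203125, 63.95953369140625), (58.82122802734375, 75.71165466308594), 7.938100337982178))
  nose mid 38 148 425.8 55.6 8.606836168721482
  nose mid 33 165 409.9 53.4 8.521016833103943
  nose mid 18 180 395.1 50.7 8.683411698534158
[-0.00107704 -0.00114095 -0.00029901  0.0003661   0.00067842 -0.00083439
 -0.00090441] 15.746493273481033 51.22855603694916
```

View pics/f2side.png

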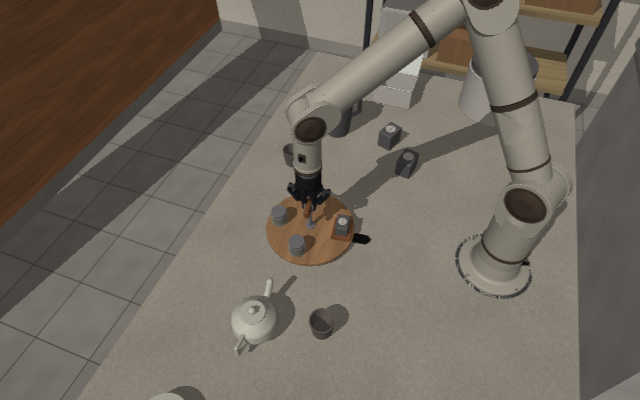

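The side view shows the cartridge at (342,222), pointing at the nose (362,239). The handle is gripped and the other things stand where they were, so I hand it in.

```bash
python3 -c "
from cell import *
print(sign_off())"
```

```text
the job is handed in; nothing more can be done
None
```

I handed the job in at about 14 s: the smallest cartridge sits flat and fully home in the pocket, and the carousel is turned so it lines up with the nose to within about half a degree. The gripper still holds the handle, and the arm never touched the pitcher, teapot or cups.

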